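# Hold a stuck wheel-axle release down with a pin punch

## Robot

A 7-joint arm with a two-finger parallel gripper is mounted at the origin on the work surface. World frame = base frame: x ahead of the robot, y to its left, z up, the work surface at z = 0. Lengths are in m, angles in degrees, forces in N, time in s.
With the tool pointing down it reaches from about 0.425 to 0.875 m from the base axis. Payload 4.7 kg.
Tool frame: the origin (TCP) lies at the very end of the fingers, on their centre line; the grasp point (between the pads) lies 19 mm behind it; z points along the fingers, y is the line along which they close (so a half turn about z gives the same grasp; the last joint's range is limited). The gripper opens to 87 mm and grips with 3 to 60 N. Pads are 19 mm wide; open, the fingers measure 117 mm over their backs; the gripper's body (75 mm by 190 mm) begins 51 mm behind the grasp point.
Start: joints at [72.141, 18.392, -4.016, 83.108, 1.295, 78.541, -3.26], TCP at [0.208, -0.616, 0.223] pointing down, gripper open.
Joint ranges: [-163.93, 163.93], [-17.29, 119.83], [-79.2, 71.16], [3.27, 140.29], [-89.18, 269.18], [5.43, 117.66], [-154.24, 154.24]. Speed limits (degrees/s): [147.25, 147.25, 180, 180, 180, 180, 180].

## Interface

Orientations are given as [roll, pitch, yaw] about the fixed x, y, z axes, in that order (R = Rz(yaw) Ry(pitch) Rx(roll)).
In Python, from cell import get_obs, read_camera, sign_off, silhouettes gives the robot as it stands.
- The arm moves only by the tool play_rows, never from a script. Its argument "steps" is a list that holds one entry, the list of rows, each a list of 7 numbers: the shift along the tool's x, y, z in m, then the turn, a rotation vector about the tool's x, y, z in rad, then the finger opening in m, from 0 to 0.087. A call has 1 to 12 rows; each row shifts and turns the commanded pose from where the row before left it, along the tool's axes as they then stand; what a row does not reach is not made up. A row lasts 1/10 s, in which the tool goes at most 50 mm and 8.59 degrees, less where a joint would pass 70% of its speed; a pose out of reach is approached as far as the arm can. A call is refused whole if a number of a shift passes 0.05 or a number of a turn 0.15, either way. A call with a gripper value outside its range is refused whole. The fingers move at their own pace and stop on an object; "force" is the grip in N (left out, the last holds). Time passes only in rows, so rows that do not move let the fingers close. It gives the time, the measured TCP pose, the force, the opening and the grip force at its end, in the units of the state.
- get_obs(): the state, without advancing time (a new reading comes with each control period).
- read_camera(name): name is "scene" or "side" or "wrist"; returns a dict with "frame" (480x640x3 uint8, red, green, blue), "intrinsics" (3x3 intrinsics, pixels), "k1" (the pictures are not rectified: a ray, as slopes to the right and down, at radius r is drawn at 1 + k1 r^2 times it, then the intrinsics apply), "view" (4x4, takes a point from world to camera coordinates). Camera axes: x right, y up, looking along -z (the intrinsics and any distortion apply to the point x, -y, -z); pixel columns grow to the right and rows downward; lengths in m; the calibration is good to about 2 mm. A picture is of the moment at which its call begins. There is no depth.
- sign_off(): hands the job in; it is judged then, once.
Trained networks look in the newest picture that a camera, given by its name, has taken for a name from the list of things; names that differ only in an ending like _2 or _b are one class to them, and where a whole thing is asked for, a point or a joint stands for the part that bears it (a point fixed in the world has none). Each returns a list of dicts, best first, with "p" (0 to 1); they miss things now and then, are a little off and sometimes report something else, mostly with a low value. They report only what shows in the picture. A call takes as long as a camera call.
- silhouettes(camera, name): "pixels" (480x640 bool, what is visible of it) and "extent" ([left, top, right, bottom] in pixels, round what is visible of it).
The state is a dict: "time_s": time; "qpos": joint angles; "joint_velocities": joint speeds; "effort": joint torques, N m; "tool_pos": TCP position; "tool_rot": TCP orientation; "force": force on the tool from outside, world axes, zero at the start; "wrist_torque": the same for the moment, N m; "grip_width": finger opening in m; "grasp_force": force on a finger pad.
Only numpy, scipy, OpenCV 4.12 (cv2) and the standard library are available. Lean on these libraries where they do the work, as an engineer would, in place of code of your own. Each camera call takes 0.05 s, during which the arm holds its last target. There are 200 camera calls.

## Task

The pushchair wheel lies flat on its rest and its quick-release axle is stuck. Take the pin punch (the slim, straight, all-steel bar) out of the tool block, put its nose down the hole in the middle of the hub and push the axle's release button, sunk in that hole, right down. Finish while still gripping the punch upright and holding the button right down, so that I can draw the axle out from below; leave the wheel lying where it is and do not disturb the other tools and things on the bench.

Things in the scene. Friction and masses are not known exactly. Their poses are not given: they have to be found in the camera images.
- punch: Pin punch, plain steel, straight, round, 160 mm long, about 130 g. Origin at the nose end, z from nose to head (up). Nose 8 mm diameter, z = 0 to 65 mm; knurled body 14 mm diameter, z = 65 mm to the flat head at 160 mm. It stands upright, loose, in a hole of the tool block, shoulder (z = 65 mm) on the block's top, 95 mm of body sticking up; draws straight up.
- block: Wooden tool block fixed to the bench, 70 mm (x) by 220 mm (y), 70 mm high. Origin at the centre of its underside, z up. Three upright 11 mm holes in a row at y = -70, 0, 70 mm, x = 0. Punch, awl and screwdriver stand in them in any order, so neighbours are 70 mm apart along its y; their handles reach no higher than the punch.
- awl: Bystander: awl with pear-shaped wooden handle, up to 38 mm thick, standing in the tool block; 152 mm long with its blade. Origin 5 mm above the bench, on its axis, z up.
- screwdriver: Bystander: short screwdriver with a fluted 31 mm thick handle, standing in the tool block; 158 mm long with its blade. Origin at the end of the blade, 5 mm above the bench, z up.
- wheel: Pushchair wheel, 250 mm diameter, 0.8 kg, black tyre 42 mm thick, five grey spokes, lying flat and loose on the two battens of its rest. Origin on its axis at the tyre's underside (70 mm above the bench), z up along the axis. Hub: round barrel of 52 mm diameter (flange 60 mm), top face at z = 56 mm (126 mm above the bench); a 12 mm axle hangs below.
- hub_mouth (a point): Centre of the mouth of the hole in the hub's top face, on the wheel's axis (wheel z = 56 mm). The hole is 18 mm in diameter and runs straight down along the wheel's axis; its walls are plain.
- release_top (a point): Centre of the flat top of the release button, a round steel plunger of 16 mm diameter sunk in the hub hole: 25 mm below the mouth when out, 33 mm below it when right down. It moves with the button.
- release (a joint): How far the release button is pressed, in m: 0 out, 0.008 right down against its stop. It is sprung: it starts to move at about 4 N, takes about 10.5 N to be right down, and comes back up when let go.
- rest: Wheel rest, fixed to the bench: ply base 260 mm (x) by 200 mm (y) with two battens along x, 44 mm wide, tops 70 mm above the bench, centred at y = -72 and 72 mm. Origin at the centre of its underside.
- grease: Bystander: closed steel tin of grease, 66 mm diameter, 55 mm high, standing beyond the work. Origin at the centre of its underside.
- wrench: Bystander: plain steel spanner, 140 mm long, lying flat on the bench beyond the work. Origin at the middle of its underside.

How it is judged:
By the outcome, as a careful person would: the job done as asked, in the order asked, and still so for the second after the job is handed in, while the arm keeps its last pose, push and grip.
It also fails if it takes over 48 s, if anything falls off the work surface, if the arm or the gripper's body presses on something with over 40 N, if the wrist force passes 120 N, or if a joint passes its speed limit or range.

## Working session

There is one attempt and no reset: what is moved stays moved. The work goes in short steps, Python scripts to look and compute and a tool call to move; the robot and the scene stay as the last step left them, time stands still between calls to the robot, and variables do not carry over. Pictures are saved under pics/ and viewed, at most 10 in all, crops included, and the job is handed in when it is done.

Besides the shell and the picture viewer there is one more tool, called after "Request:" as a command line: name --argument value ..., lists and objects as JSON in quotes. play_rows: Moves the arm, as the interface text tells. Its arguments: {"type":"object","properties":{"steps":{"type":"array","items":{"type":"array","items":{"type":"array","items":{"type":"number"}}}},"force":{"type":"number"}},"required":["steps"]}

```bash
mkdir -p pics; cat > h.py <<'E'
import numpy as np, cv2
from cell import get_obs, read_camera, sign_off, silhouettes
def rays(c,uv):
    K=np.array(c["intrinsics"]);V=np.array(c["view"])
    d=(np.atleast_2d(uv)-K[:2,2])/[K[0,0],K[1,1]]
    u=d.copy()
    for _ in range(30): u=d/(1+c["k1"]*(u**2).sum(1,keepdims=True))
    r=np.c_[u[:,0],-u[:,1],-np.ones(len(u))]@V[:3,:3]
    return -V[:3,:3].T@V[:3,3], r
def at_z(c,uv,z):
    o,r=rays(c,uv); return o+r*((z-o[2])/r[:,2:])
def proj(c,P):
    K=np.array(c["intrinsics"]);V=np.array(c["view"])
    p=np.atleast_2d(P)@V[:3,:3].T+V[:3,3]; s=np.c_[p[:,0],-p[:,1]]/-p[:,2:]
    s=s*(1+c["k1"]*(s**2).sum(1,keepdims=True)); return s*[K[0,0],K[1,1]]+K[:2,2]
def save(n,im): cv2.imwrite("pics/"+n,im[...,::-1])
E
python3 - <<'E'
from h import *
o=get_obs();print({k:np.round(o[k],3) for k in("time_s","tool_pos","tool_rot","force","grip_width")})
for cam in("scene","side"):
    c=read_camera(cam);save(cam+"1.png",c["frame"])
    ob,_=rays(c,[[320,240]]);print(cam,"at",ob.round(3))
    for n in("punch","awl","screwdriver","wheel","block","hub_mouth"):
        for d in silhouettes(cam,n)[:2]:
            m=d["pixels"];ys,xs=np.nonzero(m);print(n,round(d["p"],2),d["extent"],m.sum(),xs.mean().round(1),ys.mean().round(1))
E
```

```text
{'time_s': np.float64(0.0), 'tool_pos': array([ 0.208, -0.615,  0.221]), 'tool_rot': array([-1.79888e+02,  7.00000e-03,  1.86650e+01]), 'force': array([-0.348,  0.855,  0.737]), 'grip_width': np.float64(0.087)}
scene at [ 1.165 -0.131  0.805]
punch 0.77 [397.2, 178.4, 408.5, 207.8] 183 404.5 191.5
awl 0.97 [336.6, 187.8, 352.1, 222.7] 413 345.6 201.8
screwdriver 0.93 [369.7, 179.3, 387.0, 212.8] 421 375.6 196.8
screwdriver 0.28 [340.3, 187.0, 350.3, 220.0] 407 345.7 201.3
wheel 0.98 [121.7, 191.7, 240.7, 285.0] 7322 177.7 238.0
block 0.75 [324.0, 194.9, 424.6, 249.9] 3699 371.2 224.3
hub_mouth 0.62 [119.9, 188.4, 236.6, 287.1] 7193 177.7 238.1
side at [0.084 0.635 0.667]
punch 0.83 [281.2, 311.8, 295.0, 364.4] 433 287.3 334.2
awl 0.74 [333.7, 266.1, 360.3, 314.2] 796 346.4 287.3
screwdriver 0.75 [311.2, 287.1, 331.1, 335.9] 860 318.7 310.1
wheel 0.7 [400.5, 178.9, 521.7, 256.4] 6970 461.0 215.0
block 0.58 [255.3, 295.6, 377.1, 416.7] 7032 315.7 355.7
block 0.17 [382.5, 203.5, 533.0, 294.9] 4888 459.6 251.1
hub_mouth 0.79 [397.3, 176.3, 524.4, 255.4] 6882 461.1 215.2
```

```bash
python3 - <<'E'
from h import *
a=cv2.imread("pics/scene1.png")[150:330,90:460];b=cv2.imread("pics/side1.png")[160:430,230:560]
cv2.imwrite("pics/a.png",np.vstack([cv2.resize(a,(617,300),interpolation=3),cv2.resize(b,(367,300),interpolation=3)[:, :]  if 0 else cv2.copyMakeBorder(cv2.resize(b,(367,300),interpolation=3),0,0,0,250,0)]))
E
```

```text
(no output)
```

View pics/a.png

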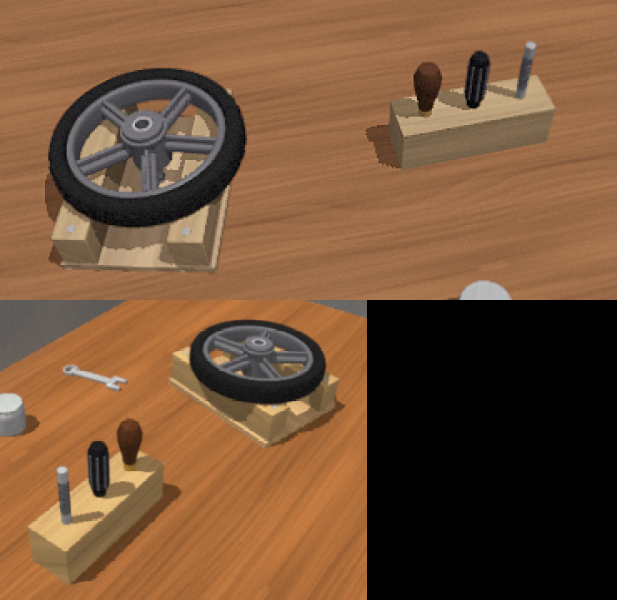

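View pics/side1.png

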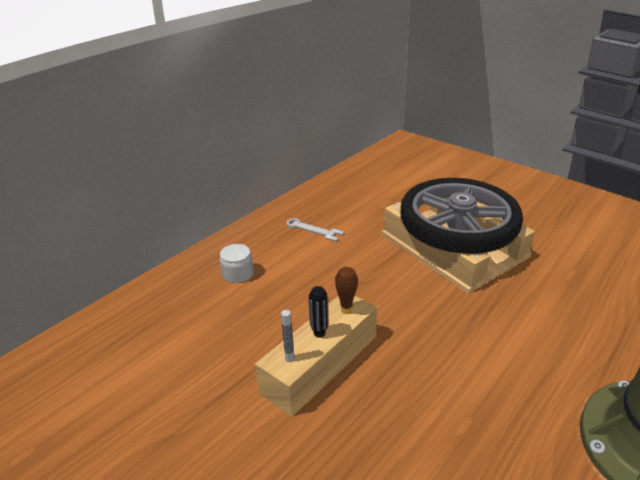

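The crops show the punch (plain grey bar) at scene (408,178)→(403,208) and side (286,314)→(289,360), at the end of the block's row. The hub hole is at scene (175,224) and side (462,198).

```bash
cat >> h.py <<'E'
def tri(L):
    A=np.zeros((3,3));b=np.zeros(3)
    for c,uv in L:
        o,r=rays(c,[uv]);r=r[0]/np.linalg.norm(r[0]);M=np.eye(3)-np.outer(r,r);A+=M;b+=M@o
    return np.linalg.solve(A,b)
E
python3 - <<'E'
from h import *
s=read_camera("scene");d=read_camera("side")
print("head",tri([(s,(408,178)),(d,(286,314))]),at_z(s,[(408,178)],.165),at_z(d,[(286,314)],.165))
print("base",at_z(s,[(403,208)],.07),at_z(d,[(289,361)],.07))
print("hub",tri([(s,(175.2,224.4)),(d,(462,198))]),at_z(s,[(175.2,224.4)],.126),at_z(d,[(462,198)],.126))
# block axis: fit end points of others' stems
print("mid punch axis",at_z(s,[(404.5,191.5)],.1175),at_z(d,[(287.3,335)],.1175))
print("awl",at_z(s,[(345.6,201.8)],.12),at_z(d,[(346.4,287.3)],.12))
print("scr",at_z(s,[(375.6,196.8)],.12),at_z(d,[(318.7,310.1)],.12))
w=read_camera("wrist");print(np.linalg.inv(w["view"]).round(3))
E
```

```text
head [0.49636406 0.24839097 0.1613122 ] [[0.50117325 0.2471826  0.165     ]] [[0.49271863 0.24999637 0.165     ]]
base [[0.49951722 0.25206473 0.07      ]] [[0.4938686  0.25131051 0.07      ]]
hub [ 0.48358541 -0.25898131  0.12600674] [[ 0.48435887 -0.25848684  0.126     ]] [[ 0.48355683 -0.26011761  0.126     ]]
mid punch axis [[0.49354162 0.2500544  0.1175    ]] [[0.49838185 0.24575923 0.1175    ]]
awl [[0.49767771 0.10896776 0.12      ]] [[0.4969132  0.10746637 0.12      ]]
scr [[0.49765443 0.17876331 0.12      ]] [[0.49610903 0.17744752 0.12      ]]
[[ 0.319  0.911  0.26   0.279]
 [-0.948  0.307  0.088 -0.591]
 [ 0.    -0.275  0.962  0.384]
 [ 0.     0.     0.     1.   ]]
```

Request:
play_rows --steps '[[[0.031,-0.021,-0.003,0,0,0,0.087],[0.031,-0.021,-0.003,0,0,0,0.087],[0.031,-0.021,-0.003,0,0,0,0.087],[0.031,-0.021,-0.003,0,0,0,0.087],[0.031,-0.021,-0.003,0,0,0,0.087],[0.031,-0.021,-0.003,0,0,0,0.087],[0.031,-0.021,-0.003,0,0,0,0.087],[0.031,-0.021,-0.003,0,0,0,0.087],[0.031,-0.021,-0.003,0,0,0,0.087],[0.031,-0.021,-0.003,0,0,0,0.087],[0.031,-0.021,-0.003,0,0,0,0.087],[0.031,-0.021,-0.003,0,0,0,0.087]]]'

```text
time_s: 2.05
tool_pos: [0.4805, -0.2568, 0.259]
tool_rot: [180.0, -0.0, 18.7]
force: [0.8, -0.1, -0.7]
grip_width: 0.0868
grasp_force: 0.0
```

Request:
play_rows --steps '[[[0,0,0,0,0,-0.125,0.087],[0,0,0,0,0,-0.125,0.087],[0,0,0,0,0,-0.125,0.087],[0,0,0,0,0,-0.125,0.087],[0,0,0,0,0,-0.125,0.087],[0,0,0,0,0,-0.125,0.087],[0,0,0,0,0,-0.125,0.087],[0,0,0,0,0,-0.125,0.087],[0,0,0,0,0,-0.125,0.087],[0,0,0,0,0,-0.12,0.087],[0,0,0,0,0,0,0.087]]]'

```text
time_s: 3.15
tool_pos: [0.4798, -0.258, 0.2587]
tool_rot: [180.0, 0.0, 90.0]
force: [-0.6, 0.4, 0.6]
grip_width: 0.0872
grasp_force: 0.0
```

```bash
python3 - <<'E'
from h import *
c=read_camera("wrist");np.savez("w_hub.npz",**c);save("w1.png",c["frame"]);print(proj(c,[[.4837,-.259,.126]]))
E
```

```text
[[326.18972896 231.27204534]]
```

Request:
play_rows --steps '[[[0.042,0.001,0,0,0,0,0.087],[0.042,0.001,0,0,0,0,0.087],[0.042,0.001,0,0,0,0,0.087],[0.042,0.001,0,0,0,0,0.087],[0.042,0.001,0,0,0,0,0.087],[0.042,0.001,0,0,0,0,0.087],[0.042,0.001,0,0,0,0,0.087],[0.042,0.001,0,0,0,0,0.087],[0.042,0.001,0,0,0,0,0.087],[0.042,0.002,0,0,0,0,0.087],[0.042,0.002,0,0,0,0,0.087],[0.042,0.002,0,0,0,0,0.087]]]'

```text
time_s: 4.4
tool_pos: [0.4949, 0.2474, 0.2589]
tool_rot: [179.9, 0.0, 89.8]
force: [0.5, 0.3, 0.1]
grip_width: 0.0873
grasp_force: 0.0
```

```bash
python3 - <<'E'
from h import *
c=read_camera("wrist");save("w2.png",c["frame"]);print(get_obs()["tool_pos"],proj(c,[[.4965,.249,.165],[.4965,.249,.07]]))
cv2.imwrite("pics/w12.png",np.hstack([cv2.resize(cv2.imread(f"pics/{n}.png"),(400,300),interpolation=3) for n in("w1","w2")]))
for d in silhouettes("wrist","punch")[:2]:
    ys,xs=np.nonzero(d["pixels"]);print(d["p"],d["extent"]); 
    for f in(.05,.5,.95):
        y=int(np.quantile(ys,f));print(y,xs[ys==y].mean())
E
```

```text
[0.49275481 0.25612784 0.2589126 ] [[323.2619479  243.19240181]
 [322.16609595 211.04054523]]
0.96 [308.1, 204.3, 331.7, 248.2]
207 319.5
228 319.5
247 319.0
```

View pics/w12.png

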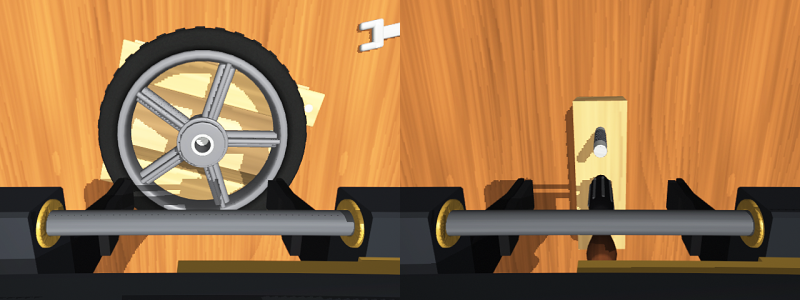

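Left: hub hole at about (323,231) full-resolution, 3 px left of prediction. Right: punch head at about (320,243), nearly where predicted, with neighbours lined up along the image's vertical (world y).

```bash
python3 - <<'E'
from h import *
c=read_camera("wrist");o=get_obs();print(o["tool_pos"],o["tool_rot"])
g=c["frame"][195:265,290:350];h=np.load("w_hub.npz");f=h["frame"][195:265,290:360]
cv2.imwrite("pics/z.png",np.hstack([cv2.resize(x[...,::-1],None,fx=6,fy=6,interpolation=0) for x in(g,f)])[:420])
print(proj(c,[[.4965,.249,.165],[.4965,.249,.07]]))
E
```

```text
[0.4934514  0.24969711 0.25849965] [-1.79945472e+02 -1.18061226e-01  9.02411192e+01]
[[327.21728748 253.20874933]
 [325.35281866 219.26855025]]
```

View pics/z.png

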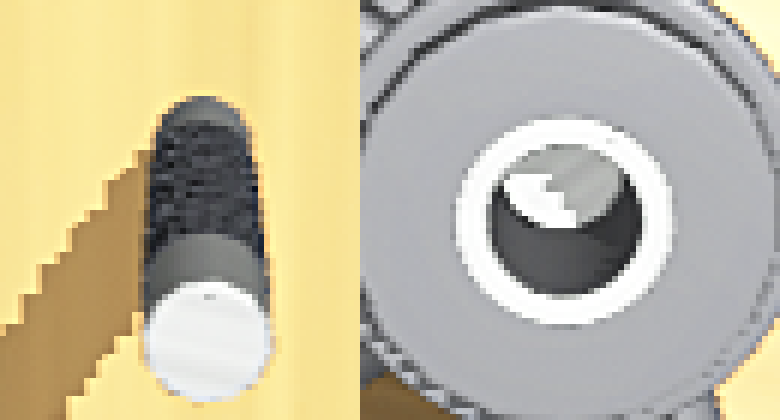

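```bash
python3 - <<'E'
from h import *
c=read_camera("wrist");o=get_obs();print(o["tool_pos"],o["tool_rot"][2])
print("punch",at_z(c,[(324.5,251.8)],.165),"base edge",at_z(c,[(323.6,211.5)],.07))
h=dict(np.load("w_hub.npz"));print("hub",at_z(h,[(324.2,231.8)],.126))
E
```

```text
[0.49430463 0.24704228 0.25835545] 90.04753631544136
punch [[0.49567886 0.24608746 0.165     ]] base edge [[0.49587217 0.2514319  0.07      ]]
hub [[ 0.48230281 -0.25938196  0.126     ]]
```

Request:
play_rows --steps '[[[0.001,0.001,0.02,0,0,0,0.087],[0,0,0.02,0,0,0,0.087],[0,0,0.02,0,0,0,0.087],[0,0,0.02,0,0,0,0.087],[0,0,0.02,0,0,0,0.087],[0,0,0.02,0,0,0,0.087],[0,0,0.015,0,0,0,0.087],[0,0,0.008,0,0,0,0.087],[0,0,0,0,0,0,0.087],[0,0,0,0,0,0,0.087]]]'

```text
time_s: 5.6
tool_pos: [0.4963, 0.2469, 0.1162]
tool_rot: [179.9, -0.0, 90.0]
force: [0.4, -0.8, 0.9]
grip_width: 0.0871
grasp_force: 0.0
```

```bash
python3 - <<'E'
from h import *
c=read_camera("wrist");save("w3.png",c["frame"]);o=get_obs();print(o["tool_pos"],o["tool_rot"],o["force"],proj(c,[[.4957,.248,.165]]))
E
```

```text
[0.49642834 0.24718601 0.11644223] [ 1.79917998e+02 -2.19442634e-02  8.99745912e+01] [ 0.1267655   0.82201388 -0.4706982 ] [[320.24643415 379.04824185]]
```

View pics/w3.png

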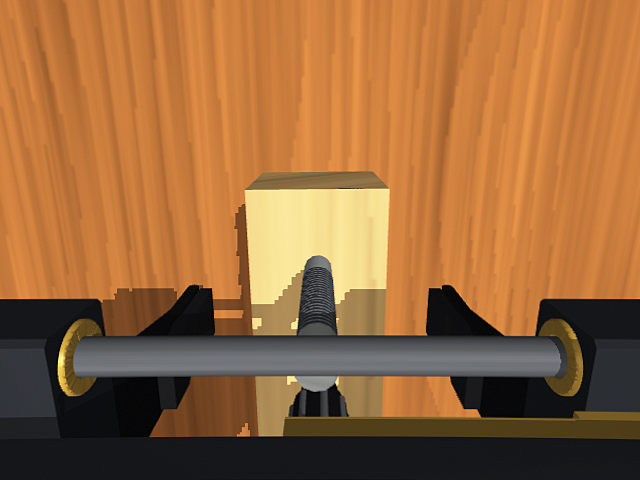

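The punch head sits centred between the fingers at about (319,373), some 2 mm further along +y than the TCP. I'll shift 2 mm and close.

Request:
play_rows --steps '[[[0.002,-0.0005,0,0,0,0,0.087],[0,0,0,0,0,0,0.05],[0,0,0,0,0,0,0.03],[0,0,0,0,0,0,0.02],[0,0,0,0,0,0,0.01],[0,0,0,0,0,0,0.0],[0,0,0,0,0,0,0.0],[0,0,0,0,0,0,0.0],[0,0,0,0,0,0,0.0],[0,0,0,0,0,0,0.0]]]' --force 50

```text
time_s: 6.65
tool_pos: [0.4953, 0.249, 0.1155]
tool_rot: [-180.0, 0.0, 90.0]
force: [-0.4, -0.0, 0.8]
grip_width: 0.0234
grasp_force: 0.0
```

Request:
play_rows --steps '[[[0,0,0,0,0,0,0.0],[0,0,0,0,0,0,0.0],[0,0,0,0,0,0,0.0],[0,0,0,0,0,0,0.0],[0,0,0,0,0,0,0.0],[0,0,0,0,0,0,0.0]]]' --force 50

```text
time_s: 7.25
tool_pos: [0.4953, 0.249, 0.1155]
tool_rot: [-180.0, 0.0, 90.0]
force: [0.4, -0.1, -1.2]
grip_width: 0.0129
grasp_force: 50.0
```

Request:
play_rows --steps '[[[0,0,-0.01,0,0,0,0],[0,0,-0.015,0,0,0,0],[0,0,-0.02,0,0,0,0],[0,0,-0.02,0,0,0,0],[0,0,-0.02,0,0,0,0],[0,0,-0.02,0,0,0,0],[0,0,-0.02,0,0,0,0],[0,0,-0.025,0,0,0,0],[0,0,-0.025,0,0,0,0],[0,0,-0.02,0,0,0,0],[0,0,-0.01,0,0,0,0],[0,0,0,0,0,0,0]]]'

```text
time_s: 8.45
tool_pos: [0.4957, 0.2496, 0.3225]
tool_rot: [179.8, -0.1, 90.0]
force: [0.7, 0.4, -2.3]
grip_width: 0.0127
grasp_force: 50.0
```

```bash
python3 - <<'E'
from h import *
o=get_obs();print(o["tool_pos"],o["tool_rot"],o["force"],o["grip_width"])
for k in("scene","side"):
    c=read_camera(k)
    for d in silhouettes(k,"punch")[:1]: print(k,d["p"],d["extent"])
    save(k+"2.png",c["frame"])
    P=proj(c,[[.495,.249,.21],[.495,.249,.365]]);print(P)
s=cv2.imread("pics/scene2.png")[60:240,330:480];t=cv2.imread("pics/side2.png")[170:420,200:400]
cv2.imwrite("pics/lift.png",np.hstack([cv2.resize(s,(400,480),interpolation=3),cv2.resize(t,(384,480),interpolation=3)]))
E
```

```text
[0.49574127 0.24963593 0.32248149] [ 1.79824740e+02 -5.38778144e-02  9.00168135e+01] [ 0.71463662  0.35297791 -2.33745413] 0.012650434009868127
scene 0.55 [410.1, 123.2, 423.8, 160.5]
[[411.17048833 159.87009712]
 [424.78585792  94.73895531]]
side 0.91 [267.2, 185.9, 288.3, 289.8]
[[283.12958284 288.14380209]
 [274.54429794 187.22604272]]
```

View pics/lift.png

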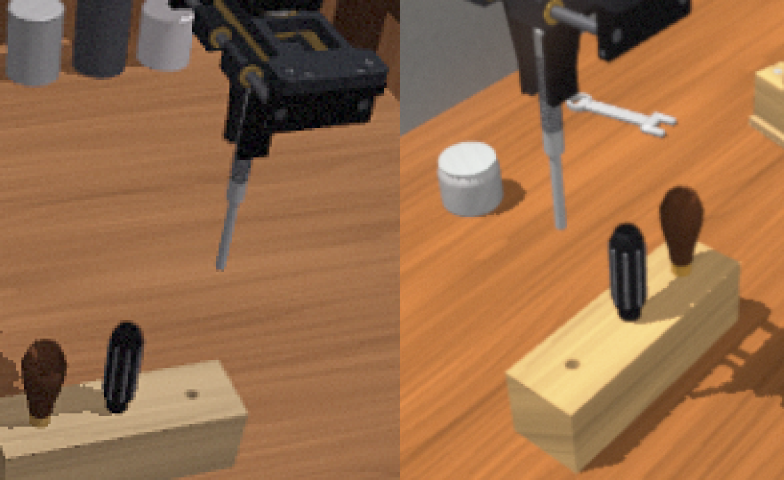

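The punch is upright in the grip with its nose on the projected point in both views, and the neighbours are untouched. Next I'll carry it over the hub.

Request:
play_rows --steps '[[[-0.03,0,0,0,0,0,0],[-0.043,-0.001,0,0,0,0,0],[-0.045,-0.001,0,0,0,0,0],[-0.045,-0.001,0,0,0,0,0],[-0.045,-0.002,0,0,0,0,0],[-0.045,-0.002,0,0,0,0,0],[-0.045,-0.002,0,0,0,0,0],[-0.045,-0.001,0,0,0,0,0],[-0.045,-0.001,0,0,0,0,0],[-0.045,-0.001,0,0,0,0,0],[-0.045,-0.001,0,0,0,0,0],[-0.03,0,0,0,0,0,0]]]'

```text
time_s: 9.85
tool_pos: [0.4807, -0.2629, 0.3189]
tool_rot: [-179.9, -0.0, 89.8]
force: [0.4, 0.3, -1.8]
grip_width: 0.0131
grasp_force: 50.0
```

Request:
play_rows --steps '[[[0,0,0.01,0,0,0,0],[0,0,0.02,0,0,0,0],[0,0,0.02,0,0,0,0],[0,0,0.012,0,0,0,0],[0,0,0.005,0,0,0,0],[0,0,0,0,0,0,0],[0,0,0,0,0,0,0],[0,0,0,0,0,0,0]]]'

```text
time_s: 10.65
tool_pos: [0.4828, -0.2591, 0.2546]
tool_rot: [179.9, 0.1, 90.0]
force: [-0.1, -0.3, -1.2]
grip_width: 0.013
grasp_force: 50.0
```

```bash
python3 - <<'E'
from h import *
o=get_obs();p=o["tool_pos"];print(p,o["tool_rot"],o["force"]);im=[]
for k,(x,y) in dict(scene=(130,150),side=(417,120)).items():
    c=read_camera(k);f=c["frame"][y:y+120,x:x+90];im.append(cv2.resize(f[...,::-1],None,fx=4.4,fy=4.4,interpolation=3))
    n=[p[0],p[1],p[2]-.1105];P=proj(c,[n,[.4827,-.259,.126]]);print(k,P,(P-[x,y])*4.4)
cv2.imwrite("pics/over.png",np.hstack(im))
E
```

```text
[ 0.48284693 -0.25914711  0.25460068] [1.79914092e+02 5.76774065e-02 9.00078562e+01] [-0.14577955 -0.27463624 -1.18054732]
scene [[172.84759545 217.95924271]
 [174.92227575 223.87883427]] [[188.52941997 299.02066793]
 [197.65801331 325.06687078]]
side [[463.12561921 190.53673036]
 [462.11751288 198.34078791]] [[202.95272454 310.36161357]
 [198.51705668 344.69946681]]
```

View pics/over.png

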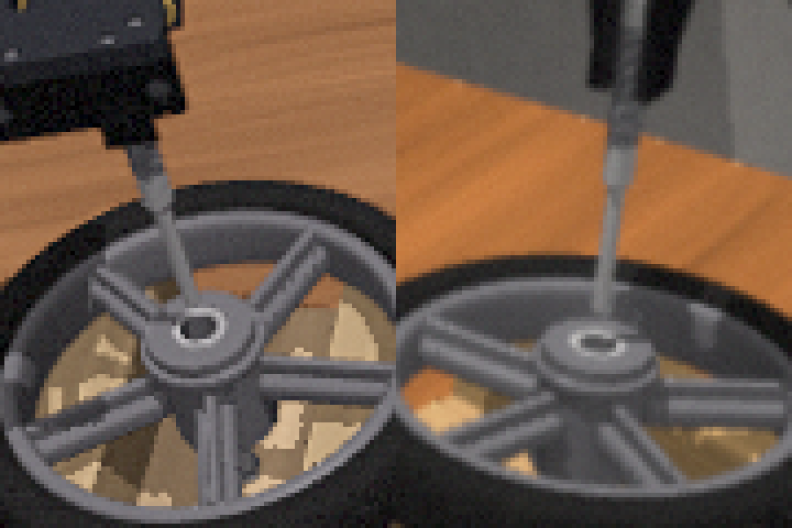

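Nose is just above the hole, at scene crop (189,300) over hole (200,327) and side crop (606,312) over hole (599,344). Both match the projections within 1 px, so I'm going in.

Request:
play_rows --steps '[[[0,0,0.005,0,0,0,0],[0,0,0.007,0,0,0,0],[0,0,0.007,0,0,0,0],[0,0,0.007,0,0,0,0],[0,0,0.006,0,0,0,0],[0,0,0.004,0,0,0,0],[0,0,0,0,0,0,0],[0,0,0,0,0,0,0]]]' --force 60

```text
time_s: 11.55
tool_pos: [0.4824, -0.2591, 0.2176]
tool_rot: [180.0, 0.0, 90.0]
force: [0.8, -0.0, -2.5]
grip_width: 0.0128
grasp_force: 60.0
```

Request:
play_rows --steps '[[[0,0,0.002,0,0,0,0],[0,0,0.002,0,0,0,0],[0,0,0.002,0,0,0,0],[0,0,0.002,0,0,0,0],[0,0,0.002,0,0,0,0],[0,0,0,0,0,0,0],[0,0,0,0,0,0,0]]]'

```text
time_s: 12.25
tool_pos: [0.4825, -0.2592, 0.2082]
tool_rot: [180.0, 0.0, 90.0]
force: [-1.5, -0.9, 4.2]
grip_width: 0.0129
grasp_force: 60.0
```

Request:
play_rows --steps '[[[0,0,0.002,0,0,0,0],[0,0,0.002,0,0,0,0],[0,0,0,0,0,0,0],[0,0,0,0,0,0,0]]]'

```text
time_s: 12.65
tool_pos: [0.4826, -0.2592, 0.2046]
tool_rot: [180.0, 0.0, 90.0]
force: [-2.0, 0.9, 8.1]
grip_width: 0.0127
grasp_force: 60.0
```

Request:
play_rows --steps '[[[0,0,0.001,0,0,0,0],[0,0,0,0,0,0,0],[0,0,0,0,0,0,0]]]'

```text
time_s: 12.95
tool_pos: [0.4826, -0.2592, 0.2038]
tool_rot: [179.9, 0.1, 90.0]
force: [-2.1, 1.3, 8.2]
grip_width: 0.0127
grasp_force: 60.0
```

Request:
play_rows --steps '[[[0,0,0.001,0,0,0,0],[0,0,0,0,0,0,0],[0,0,0,0,0,0,0]]]'

```text
time_s: 13.25
tool_pos: [0.4827, -0.2592, 0.2032]
tool_rot: [179.9, 0.1, 90.0]
force: [-1.7, 1.2, 10.7]
grip_width: 0.0126
grasp_force: 60.0
```

Request:
play_rows --steps '[[[0,0,0.001,0,0,0,0],[0,0,0,0,0,0,0],[0,0,0,0,0,0,0]]]'

```text
time_s: 13.55
tool_pos: [0.4829, -0.2593, 0.2031]
tool_rot: [179.9, 0.1, 90.0]
force: [-3.1, 1.7, 13.6]
grip_width: 0.013
grasp_force: 60.0
```

Request:
play_rows --steps '[[[0,0,0.001,0,0,0,0],[0,0,0,0,0,0,0],[0,0,0,0,0,0,0]]]'

```text
time_s: 13.85
tool_pos: [0.483, -0.2594, 0.203]
tool_rot: [179.9, 0.1, 90.0]
force: [-4.5, 2.4, 17.8]
grip_width: 0.0127
grasp_force: 60.0
```

```bash
python3 - <<'E'
from h import *
im=[]
for k,(x,y) in dict(scene=(100,130),side=(390,110)).items():
    c=read_camera(k);im.append(cv2.resize(c["frame"][y:y+165,x:x+150][...,::-1],(390,429),interpolation=3))
    for n in("wheel","awl","screwdriver"):
        d=silhouettes(k,n)[0];ys,xs=np.nonzero(d["pixels"]);print(k,n,d["p"],d["extent"])
cv2.imwrite("pics/fin.png",np.hstack(im));o=get_obs();print(o["force"],o["tool_pos"])
E
```

```text
scene wheel 0.56 [119.0, 192.6, 239.7, 284.6]
scene awl 0.58 [337.1, 187.5, 352.1, 221.1]
scene screwdriver 0.88 [367.8, 182.0, 384.9, 212.9]
side wheel 0.86 [399.9, 179.1, 522.2, 253.4]
side awl 0.79 [333.6, 265.3, 356.1, 315.0]
side screwdriver 0.87 [310.5, 286.4, 331.9, 336.9]
[-4.87081473  1.71742337 17.898691  ] [ 0.48299281 -0.25937695  0.20298983]
```

View pics/fin.png

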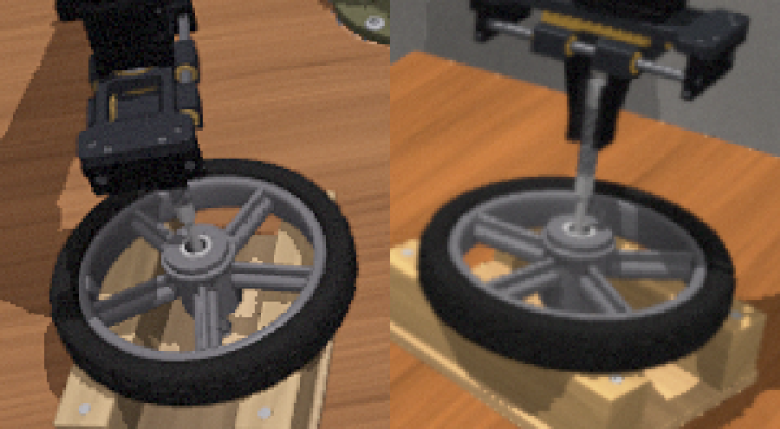

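The nose is in the hole at crop (195,242) in scene and (580,228) in side. The punch is upright, and the wheel and tools haven't moved. The force climbs with no further travel, so the button is on its stop.

```bash
python3 -c "
from cell import sign_off;print(sign_off())"
```

```text
the job is handed in; nothing more can be done
None
```

The job is handed in: the punch is gripped upright in the hub hole, pressing the release button against its stop with about 18 N, and the wheel, awl and screwdriver are where they were.

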